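Unnest the blue clip cup and set it out on the coaster

ROBOT

A 6-joint arm with a two-finger parallel gripper is mounted at the origin on the work surface. World frame = base frame: x ahead of the robot, y to its left, z up, the work surface at z = 0. Lengths are in m, angles in rad, forces in N, time in s.
With the tool pointing down it reaches from about 0.35 to 0.925 m from the base axis. Payload 6.4 kg.
Tool frame: the origin (TCP) lies at the very end of the fingers, on their centre line; the grasp point (between the pads) lies 19 mm behind it; z points along the fingers, y is the line along which they close (so a half turn about z gives the same grasp; the last joint's range is limited). The gripper opens to 94 mm and grips with 3 to 60 N. Pads are 16 mm wide; open, the fingers measure 119 mm over their backs; the gripper's body (75 mm by 177 mm) begins 78 mm behind the grasp point.
Start: joints at [-1.452, 0.245, 1.558, -0, 1.339, -0.174], TCP at [0.188, -0.622, 0.205] pointing down, gripper open.
Joint ranges: [-3.13, 3.13], [-1.02, 2.26], [0.13, 2.54], [-0.95, 4.09], [0.21, 2.88], [-2.74, 2.74]. Speed limits (rad/s): [2.57, 2.57, 3.14, 3.14, 3.14, 3.14].

INTERFACE

Orientations are given as a unit quaternion [w, x, y, z].
In Python, from rig import manip, read_camera gives the robot as it stands.
- The arm moves only by the tool step_arm, never from a script. Its argument "plan" is a list of rows, each an object with "claw": the closure in counts, from 0 (fully open) to 255 (shut); "linear": the shift along the tool's x, y, z in cm, a list of three; "turn": the turn, a rotation vector about the tool's x, y, z in rad, a list of three. A call has 1 to 5 rows; each row shifts and turns the commanded pose from where the row before left it, along the tool's axes as they then stand; what a row does not reach is not made up. A row lasts 1/12 s, in which the tool goes at most 41.7 mm and 7.16 degrees, less where a joint would pass 70% of its speed; a pose out of reach is approached as far as the arm can. A call with a gripper value outside its range is refused whole. The fingers move at their own pace and stop on an object; "squeeze" is the grip in N (left out, the last holds). Time passes only in rows, so rows that do not move let the fingers close. It gives the time, the measured TCP pose, the force, the opening and the grip force at its end, in the units of the state.
- manip.get_obs(): the state, without advancing time (a new reading comes with each control period).
- read_camera(name): name is "scene" or "top" or "wrist"; returns a dict with "img" (384x512x3 uint8, blue, green, red), "z_map" (384x512 float32, m along the optical axis (not along the pixel's ray), 0 where there is no reading), "K" (3x3 intrinsics, pixels), "rvec" (rotation vector, rad) and "tvec" (3), from world to camera coordinates, as OpenCV has them. Camera axes: x right, y down, z forward; pixel columns grow to the right and rows downward; lengths in m; the calibration is good to about 2 mm. A picture is of the moment at which its call begins.
- manip.close_job(): hands the job in; it is judged then, once.
The state is a dict: "time_s": time; "joint_positions": joint angles; "qd": joint speeds; "joint_torque": joint torques, N m; "tool_pos": TCP position; "tcp_rot": TCP orientation; "contact_force": force on the tool from outside, world axes, zero at the start; "torque": the same for the moment, N m; "gripper_width": opening from 0.0 (shut) to 1.0 (fully open); "grip_force": force on a finger pad.
Only numpy, scipy, OpenCV 4.12 (cv2) and the standard library are available. Lean on these libraries where they do the work, as an engineer would, in place of code of your own. Each camera call takes 0.05 s, during which the arm holds its last target. There are 200 camera calls.

TASK

We need a cup for loose clips at the cutting mat: pull the blue cup straight up out of the heavy grey holder it sits snugly in, and lower it, upright, onto the middle of the round cork coaster before letting go. The grey holder must stay standing where it is, and the orange cup in the other holder must be left alone.

Things in the scene. Friction and masses are not known exactly. Their poses are not given: they have to be found in the camera images.
- blue_cup: Blue plastic open cup, 90 mm tall, about 90 g, round, tapered: outside diameter 44 mm at the foot, 58 mm at the rim, wall 2.8 mm, floor 4 mm. Origin at the centre of its underside, z up. It starts nested in the blue holder, underside 40 mm and rim 130 mm above the table, its upper 50 mm free above the holder. Friction of a few newtons resists the first 30 mm of lift; it is out after 40 mm.
- blue_holder: Heavy grey metal cup (0.65 kg, loose on the table) in which the blue cup is nested. 80 mm tall, outside diameter 59 mm at the rim, on a dark round foot 72 mm wide; thick bottom, inner floor 40 mm above the table. Three small sprung rubber studs in its wall grip the cup. Origin at the centre of its underside, z up.
- orange_cup: Orange plastic cup, same shape and size as the blue one, nested in the same way in a second grey holder of the same shape. To be left alone. Origin at the centre of its underside.
- coaster: Round flat cork coaster, 100 mm across and 6 mm thick, fixed to the table, empty. Origin at the centre of its underside (on the table), z up.
Mind the look-alikes: they are no part of the job. There is more than one size of the blue_cup; the job needs the middle-sized.

How it is judged:
By the outcome, as a careful person would: the job done as asked, in the order asked, and still so for the second after the job is handed in, with the robot touching nothing.
It also fails if it takes over 42 s, if anything falls off the work surface, if the arm or the gripper's body presses on something with over 40 N, if the wrist force passes 120 N, or if a joint passes its speed limit or range.

## Working session

There is one attempt and no reset: what is moved stays moved. The work goes in short steps, Python scripts to look and compute and a tool call to move; the robot and the scene stay as the last step left them, time stands still between calls to the robot, and variables do not carry over. Pictures are saved under pics/ and viewed, at most 10 in all, crops included, and the job is handed in when it is done.

Besides the shell and the picture viewer there is one more tool, called after "Call:" in YAML: its name, and indented under it one key for each argument. step_arm: Moves the arm, as the interface text tells. Its arguments: {"type":"object","properties":{"plan":{"type":"array"},"squeeze":{"type":"number"}},"required":["plan"]}

```bash
mkdir -p pics
cat > h.py <<'E'
import numpy as np, cv2
from rig import manip, read_camera
def cam(n):
    c=read_camera(n); c['R']=cv2.Rodrigues(np.array(c['rvec'],float))[0]; c['t']=np.array(c['tvec'],float).ravel(); return c
def cloud(c):
    z=c['z_map'].astype(float); v,u=np.mgrid[:z.shape[0],:z.shape[1]]; K=c['K']
    P=np.stack([(u-K[0][2])/K[0][0]*z,(v-K[1][2])/K[1][1]*z,z],-1)
    P=(P-c['t'])@c['R']; P[z==0]=np.nan; return P
E
python3 - <<'E'
from h import *
o=manip.get_obs(); print(o)
for n in('scene','top'):
    c=cam(n); cv2.imwrite(f'pics/{n}0.png',c['img']); np.save(f'{n}0.npy',cloud(c))
E
```

```text
{'time_s': 0.0, 'joint_positions': array([-1.45213188e+00,  2.45779194e-01,  1.55897939e+00, -2.05592280e-05,
        1.33869196e+00, -1.74099789e-01]), 'qd': array([-2.08490716e-04, -5.52234767e-05,  1.75318095e-03, -1.21420685e-03,
       -4.42797814e-04, -9.15557768e-05]), 'joint_torque': array([-2.49651319e-03, -4.15846395e+01, -3.14595437e+01,  6.83488883e-02,
        3.33056005e-02, -1.45015683e-04]), 'tool_pos': array([ 0.18751978, -0.62175072,  0.20438628]), 'tcp_rot': array([-9.28866490e-04,  9.89304482e-01,  1.45862189e-01,  1.57470101e-05]), 'contact_force': array([0.40969332, 0.32835492, 0.57157939]), 'torque': array([-0.05171329,  0.01704333,  0.0217408 ]), 'grip_force': 0.0, 'gripper_width': 1.0018908135560756}
```

View pics/scene0.png

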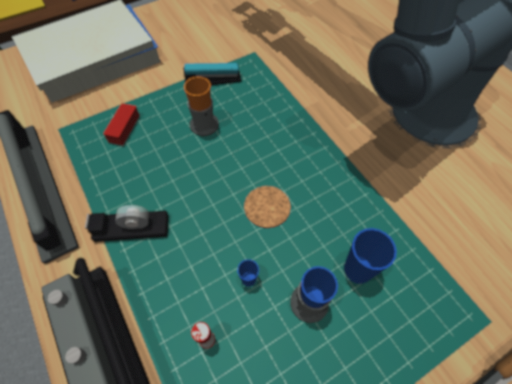

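View pics/top0.png

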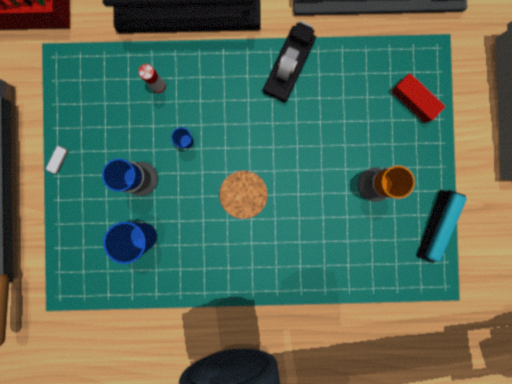

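Scene camera: the blue candidates are the cup in the grey holder (318,288), a large cup standing on the mat (370,255) and a small one (248,272). In the top view these are at (122,176), (125,243) and (182,139). The orange cup in its holder is at (396,182) in the top view and the coaster at (243,194). By the description, the target is the cup nested in the holder, with its rim at 130 mm. I'll check that in a crop.

Run:
```python
from h import *
im=cv2.imread('pics/scene0.png'); cv2.imwrite('pics/crop1.png',cv2.resize(im[215:335,220:410],None,fx=4,fy=4,interpolation=cv2.INTER_CUBIC))
def fit(p):
    A=np.c_[2*p,np.ones(len(p))]; s=np.linalg.lstsq(A,(p**2).sum(1),rcond=None)[0]; return s[:2],np.sqrt(s[2]+s[:2]@s[:2])
for n,cands in(('scene',{'mid':(318,288),'big':(370,255),'small':(248,272),'or':(198,95),'coast':(268,206)}),('top',{'mid':(125,176),'big':(125,243),'small':(182,139),'or':(390,182),'coast':(243,194)})):
    P=np.load(n+'0.npy')
    for k,(u,v) in cands.items():
        Q=P[max(v-38,0):v+38,max(u-38,0):u+38].reshape(-1,3); Q=Q[~np.isnan(Q[:,0])]
        if k=='coast': 
            S=Q[(Q[:,2]>.004)&(Q[:,2]<.012)]; print(n,k,P[v,u],S.mean(0),np.ptp(S,0)); continue
        c0=P[v-0,u]
        R=Q[np.linalg.norm(Q[:,:2]-c0[:2],axis=1)<.055]; zt=np.percentile(R[:,2],99)
        T=R[R[:,2]>zt-.004]; c,r=cv2.minEnclosingCircle(T[:,:2].astype(np.float32))
        print(n,k,c0.round(3),'ztop',zt.round(4),len(T),'fit',fit(T[:,:2]),'enc',c,r)
```

```text
scene mid [0.533 0.22  0.047] ztop 0.1307 225 fit (array([0.55166318, 0.22741494]), np.float64(0.027169567062057084)) enc (0.551340639591217, 0.22738291323184967) 0.02900288626551628
scene big [0.406 0.218 0.033] ztop 0.1177 212 fit (array([0.4322464 , 0.22397368]), np.float64(0.035282899526545064)) enc (0.4312800467014313, 0.22384756803512573) 0.037530966103076935
scene small [0.62  0.119 0.004] ztop 0.0608 87 fit (array([0.62660863, 0.1302754 ]), np.float64(0.01838716062374655)) enc (0.6264420747756958, 0.12988664209842682) 0.019655907526612282
scene or [ 0.537 -0.233  0.13 ] ztop 0.1299 119 fit (array([ 0.52797998, -0.25934551]), np.float64(0.027166328906423152)) enc (0.52874356508255, -0.2597772479057312) 0.03004482015967369
scene coast [0.51055491 0.0155804  0.00426836] [0.51368335 0.01551184 0.00570219] [0.12666097 0.15318376 0.00512196]
top mid [0.553 0.244 0.046] ztop 0.1315 192 fit (array([0.54948091, 0.22706553]), np.float64(0.02719216520741861)) enc (0.5496951341629028, 0.22732514142990112) 0.028912516310811043
top big [0.42  0.251 0.035] ztop 0.1189 187 fit (array([0.43009144, 0.22384774]), np.float64(0.03533874531049006)) enc (0.4297909736633301, 0.22451528906822205) 0.03747778758406639
top small [0.63  0.139 0.002] ztop 0.0627 74 fit (array([0.624157  , 0.12969701]), np.float64(0.01855164167260135)) enc (0.6244372129440308, 0.1297210454940796) 0.01999109983444214
top or [ 0.528 -0.277  0.045] ztop 0.1315 187 fit (array([ 0.52462193, -0.25974266]), np.float64(0.0272545677213418)) enc (0.5250184535980225, -0.2599453926086426) 0.02905348874628544
top coast [0.51197764 0.01448382 0.00749844] [0.51113985 0.01439507 0.00652977] [0.15753137 0.15870378 0.00692079]
```

View pics/crop1.png

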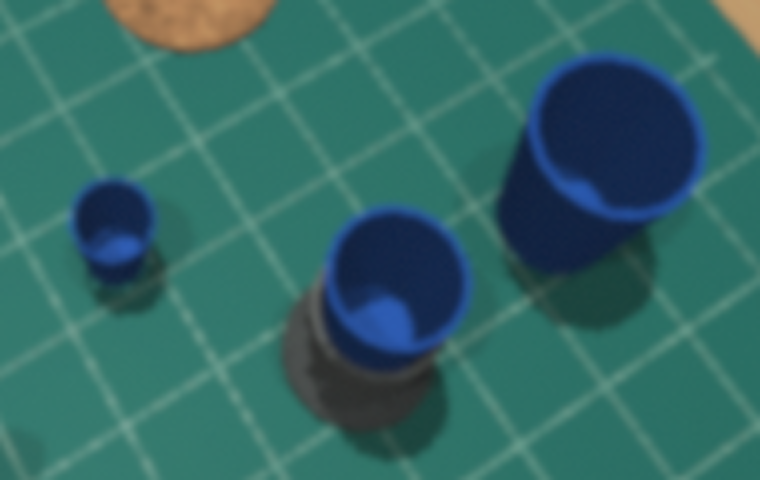

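The crop shows the middle-sized blue cup nested in the grey holder at crop (395,280), with a large and a small cup standing free. The measured rim (z 0.131, radius 29 mm) matches the target. Next I need the coaster centre and the shift in tool axes.

```bash
cat >> h.py <<'E'
from scipy.spatial.transform import Rotation as Ro
def rel(target):
    o=manip.get_obs(); q=np.array(o['tcp_rot']); R=Ro.from_quat(q[[1,2,3,0]])
    print('t',round(o['time_s'],2),'pos',o['tool_pos'].round(4),'w',round(o['gripper_width'],3),'grip',o['grip_force'],'F',o['contact_force'].round(1))
    print('shift cm (tool):',(R.inv().apply(np.array(target)-o['tool_pos'])*100).round(2),'tool axes z',R.as_matrix()[:,2].round(4),'x',R.as_matrix()[:,0].round(3))
E
python3 - <<'E'
from h import *
for n in('scene','top'):
    im=cv2.imread(f'pics/{n}0.png').astype(int); P=np.load(n+'0.npy')
    m=(im[...,2]>im[...,1]+25)&(im[...,2]>130)&(np.hypot(P[...,0]-.511,P[...,1]-.015)<.07)
    Q=P[m]; print(n,m.sum(),np.median(Q,0),cv2.minEnclosingCircle(Q[:,:2].astype(np.float32)),(Q[:,:2].min(0)+Q[:,:2].max(0))/2)
rel([.5505,.2272,.204])
E
```

```text
scene 1411 [0.51347517 0.01558588 0.00550745] ((0.513242244720459, 0.01422908529639244), 0.04897046089172363) [0.51316417 0.01455078]
top 1739 [0.51116144 0.01437759 0.00660302] ((0.5114266276359558, 0.014584443531930447), 0.04923435300588608) [0.51204452 0.01455318]
t 0.1 pos [ 0.1875 -0.6218  0.2045] w 1.0 grip 0.0 F [-0.4  0.1 -0.1]
shift cm (tool): [ 59.26 -70.81   0.18] tool axes z [-2.0e-04  1.7e-03 -1.0e+00] x [0.957 0.289 0.   ]
```

Call:
step_arm:
  plan:
    - {"claw":0,"linear":[1.5,-1.8,0],"turn":[0,0,0]}
    - {"claw":0,"linear":[2.5,-3,0],"turn":[0,0,0]}
    - {"claw":0,"linear":[2.5,-3,0],"turn":[0,0,0]}
    - {"claw":0,"linear":[2.5,-3,0],"turn":[0,0,0]}
    - {"claw":0,"linear":[2.5,-3,0],"turn":[0,0,0]}
  squeeze: 25

```text
time_s: 0.52
tool_pos: [0.2581, -0.4551, 0.2048]
tcp_rot: [-0.001, 0.989, 0.146, -0.0]
contact_force: [1.0, -1.0, 0.6]
gripper_width: 1.005
grip_force: 0.0
```

Call:
step_arm:
  plan:
    - {"claw":0,"linear":[2.5,-3,0],"turn":[0,0,0]}
    - {"claw":0,"linear":[2.5,-3,0],"turn":[0,0,0]}
    - {"claw":0,"linear":[2.5,-3,0],"turn":[0,0,0]}
    - {"claw":0,"linear":[2.5,-3,0],"turn":[0,0,0]}
    - {"claw":0,"linear":[2.5,-3,0],"turn":[0,0,0]}

```text
time_s: 0.93
tool_pos: [0.3344, -0.2753, 0.2051]
tcp_rot: [-0.0, 0.989, 0.146, -0.0]
contact_force: [0.1, -0.4, 0.1]
gripper_width: 0.995
grip_force: 0.0
```

Call:
step_arm:
  plan:
    - {"claw":0,"linear":[2.5,-3,0],"turn":[0,0,0]}
    - {"claw":0,"linear":[2.5,-3,0],"turn":[0,0,0]}
    - {"claw":0,"linear":[2.5,-3,0],"turn":[0,0,0]}
    - {"claw":0,"linear":[2.5,-3,0],"turn":[0,0,0]}
    - {"claw":0,"linear":[2.5,-3,0],"turn":[0,0,0]}

```text
time_s: 1.35
tool_pos: [0.4108, -0.0957, 0.2053]
tcp_rot: [0.0, 0.989, 0.146, 0.0]
contact_force: [0.0, -1.2, -0.4]
gripper_width: 1.002
grip_force: 0.0
```

Call:
step_arm:
  plan:
    - {"claw":0,"linear":[2.5,-3,0],"turn":[0,0,0]}
    - {"claw":0,"linear":[2.5,-3,0],"turn":[0,0,0]}
    - {"claw":0,"linear":[2.5,-3,0],"turn":[0,0,0]}
    - {"claw":0,"linear":[2.5,-3,0],"turn":[0,0,0]}
    - {"claw":0,"linear":[2.5,-3,0],"turn":[0,0,0]}

```text
time_s: 1.77
tool_pos: [0.4871, 0.0842, 0.2052]
tcp_rot: [0.0, 0.989, 0.146, -0.0]
contact_force: [1.3, -1.0, -0.1]
gripper_width: 1.001
grip_force: 0.0
```

```bash
python3 -c "
from h import *
rel([.5505,.2272,.204])"
```

```text
t 1.77 pos [0.4871 0.0842 0.2052] w 1.001 grip 0.0 F [ 1.3 -1.  -0.1]
shift cm (tool): [ 10.2  -11.85   0.12] tool axes z [-2.e-04 -1.e-04 -1.e+00] x [ 0.957  0.289 -0.   ]
```

Call:
step_arm:
  plan:
    - {"claw":0,"linear":[2.5,-3,0],"turn":[0,0,0]}
    - {"claw":0,"linear":[2.5,-3,0],"turn":[0,0,0]}
    - {"claw":0,"linear":[2.5,-3,0],"turn":[0,0,0]}
    - {"claw":0,"linear":[1.5,-1.7,0],"turn":[0,0,0]}
    - {"claw":0,"linear":[0,0,0],"turn":[0,0,0]}

```text
time_s: 2.18
tool_pos: [0.5428, 0.2139, 0.2048]
tcp_rot: [-0.0, 0.989, 0.148, -0.0]
contact_force: [0.6, -0.1, 0.0]
gripper_width: 0.999
grip_force: 0.0
```

Call:
step_arm:
  plan:
    - {"claw":0,"linear":[0,0,0],"turn":[0,0,0]}
    - {"claw":0,"linear":[0,0,0],"turn":[0,0,0]}

```text
time_s: 2.35
tool_pos: [0.5418, 0.2099, 0.2049]
tcp_rot: [0.0, 0.989, 0.146, -0.001]
contact_force: [0.5, -0.4, -0.6]
gripper_width: 1.0
grip_force: 0.0
```

```bash
python3 -c "
from h import *
rel([.5505,.2272,.090])
c=cam('wrist'); cv2.imwrite('pics/w1.png',c['img']); P=cloud(c)
Q=P.reshape(-1,3); T=Q[(np.hypot(Q[:,0]-.5505,Q[:,1]-.2272)<.045)&(Q[:,2]>.126)&(Q[:,2]<.136)]
print(len(T),cv2.minEnclosingCircle(T[:,:2].astype(np.float32)) if len(T) else '')"
```

```text
t 2.35 pos [0.5418 0.2099 0.2049] w 1.0 grip 0.0 F [ 0.5 -0.4 -0.6]
shift cm (tool): [ 1.35 -1.41 11.49] tool axes z [-1.2e-03 -5.0e-04 -1.0e+00] x [ 0.957  0.288 -0.001]
702 ((0.5502724647521973, 0.2279566377401352), 0.028928834944963455)
```

View pics/w1.png

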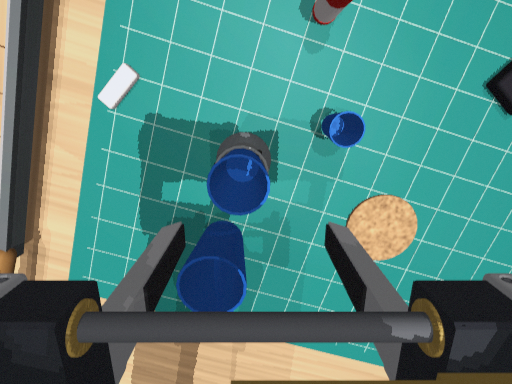

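The wrist view shows the target cup at (238,182) with its grey holder showing above it. The open fingers, near (170,235) and (340,235), have room on both sides. The centre measured here agrees with the earlier one.

Call:
step_arm:
  plan:
    - {"claw":0,"linear":[1.35,-1.45,0],"turn":[0,0,0]}
    - {"claw":0,"linear":[0,0,1.5],"turn":[0,0,0]}
    - {"claw":0,"linear":[0,0,2],"turn":[0,0,0]}
    - {"claw":0,"linear":[0,0,1.5],"turn":[0,0,0]}
    - {"claw":0,"linear":[0,0,0],"turn":[0,0,0]}

```text
time_s: 2.82
tool_pos: [0.5486, 0.2264, 0.1519]
tcp_rot: [0.0, 0.989, 0.145, -0.003]
contact_force: [0.0, 0.2, -1.1]
gripper_width: 0.997
grip_force: 0.0
```

Call:
step_arm:
  plan:
    - {"claw":0,"linear":[0,0,0],"turn":[0,0,0]}
    - {"claw":0,"linear":[0,0,0],"turn":[0,0,0]}

```text
time_s: 2.98
tool_pos: [0.5517, 0.2276, 0.1567]
tcp_rot: [-0.0, 0.989, 0.145, 0.001]
contact_force: [-1.2, -0.1, -0.1]
gripper_width: 1.002
grip_force: 0.0
```

```bash
python3 -c "
from h import *
rel([.5504,.2275,.090])"
```

```text
t 2.98 pos [0.5517 0.2276 0.1567] w 1.002 grip 0.0 F [-1.2 -0.1 -0.1]
shift cm (tool): [-0.14 -0.02  6.67] tool axes z [ 1.6e-03  3.0e-04 -1.0e+00] x [0.958 0.288 0.002]
```

Call:
step_arm:
  plan:
    - {"claw":0,"linear":[-0.05,0,1.5],"turn":[0,0,0]}
    - {"claw":0,"linear":[-0.05,0,1.5],"turn":[0,0,0]}
    - {"claw":0,"linear":[0,0,1.5],"turn":[0,0,0]}
    - {"claw":0,"linear":[0,0,1.2],"turn":[0,0,0]}
    - {"claw":0,"linear":[0,0,0.8],"turn":[0,0,0]}

```text
time_s: 3.4
tool_pos: [0.5503, 0.2278, 0.0903]
tcp_rot: [-0.0, 0.989, 0.146, 0.0]
contact_force: [-1.0, -0.3, 0.4]
gripper_width: 1.005
grip_force: 0.0
```

Call:
step_arm:
  plan:
    - {"claw":0,"linear":[0,0,0],"turn":[0,0,0]}
    - {"claw":0,"linear":[0,0,0],"turn":[0,0,0]}
    - {"claw":0,"linear":[0,0,0],"turn":[0,0,0]}
    - {"claw":0,"linear":[0,0,0],"turn":[0,0,0]}

```text
time_s: 3.73
tool_pos: [0.551, 0.2282, 0.0917]
tcp_rot: [-0.0, 0.989, 0.146, 0.001]
contact_force: [-0.4, 0.5, -0.0]
gripper_width: 0.996
grip_force: 0.0
```

```bash
python3 -c "
from h import *
rel([.5504,.2275,.090])
rel([.5504,.2275,.090])"
```

```text
t 3.73 pos [0.551  0.2282 0.0917] w 0.996 grip 0.0 F [-0.4  0.5 -0. ]
shift cm (tool): [-0.07  0.05  0.17] tool axes z [ 2.e-03  4.e-04 -1.e+00] x [0.957 0.289 0.002]
t 3.73 pos [0.551  0.2282 0.0917] w 0.996 grip 0.0 F [-0.4  0.5 -0. ]
shift cm (tool): [-0.07  0.05  0.17] tool axes z [ 2.e-03  4.e-04 -1.e+00] x [0.957 0.289 0.002]
```

Call:
step_arm:
  plan:
    - {"claw":90,"linear":[-0.07,0.05,0],"turn":[0,0,0]}
    - {"claw":90,"linear":[0,0,0],"turn":[0,0,0]}
    - {"claw":90,"linear":[0,0,0],"turn":[0,0,0]}
    - {"claw":130,"linear":[0,0,0],"turn":[0,0,0]}
    - {"claw":130,"linear":[0,0,0],"turn":[0,0,0]}
  squeeze: 8

```text
time_s: 4.15
tool_pos: [0.5496, 0.2273, 0.0905]
tcp_rot: [-0.0, 0.989, 0.146, 0.0]
contact_force: [0.7, 0.2, 0.6]
gripper_width: 0.682
grip_force: 0.0
```

Call:
step_arm:
  plan:
    - {"claw":200,"linear":[0,0,0],"turn":[0,0,0]}
    - {"claw":200,"linear":[0,0,0],"turn":[0,0,0]}
    - {"claw":200,"linear":[0,0,0],"turn":[0,0,0]}
    - {"claw":200,"linear":[0,0,0],"turn":[0,0,0]}
  squeeze: 8

```text
time_s: 4.48
tool_pos: [0.5497, 0.2273, 0.0905]
tcp_rot: [-0.0, 0.989, 0.146, 0.0]
contact_force: [0.3, 0.2, 0.8]
gripper_width: 0.602
grip_force: 8.0
```

Call:
step_arm:
  plan:
    - {"claw":200,"linear":[0,0,0],"turn":[0,0,0]}
    - {"claw":200,"linear":[0,0,0],"turn":[0,0,0]}
    - {"claw":200,"linear":[0,0,0],"turn":[0,0,0]}
  squeeze: 28

```text
time_s: 4.73
tool_pos: [0.5496, 0.2273, 0.0905]
tcp_rot: [-0.0, 0.989, 0.146, 0.0]
contact_force: [0.0, -0.0, 0.8]
gripper_width: 0.596
grip_force: 28.0
```

Call:
step_arm:
  plan:
    - {"claw":200,"linear":[0,0,-0.2],"turn":[0,0,0]}
    - {"claw":200,"linear":[0,0,-0.2],"turn":[0,0,0]}
    - {"claw":200,"linear":[0,0,-0.2],"turn":[0,0,0]}
    - {"claw":200,"linear":[0,0,-0.2],"turn":[0,0,0]}
    - {"claw":200,"linear":[0,0,-0.2],"turn":[0,0,0]}

```text
time_s: 5.15
tool_pos: [0.5492, 0.2273, 0.1003]
tcp_rot: [0.0, 0.989, 0.146, -0.0]
contact_force: [-0.9, 0.4, -3.2]
gripper_width: 0.596
grip_force: 28.0
```

```bash
python3 -c "
from h import *
rel([.5497,.2273,.20])
c=cam('scene'); cv2.imwrite('pics/s2.png',cv2.resize(c['img'][180:345,200:420],None,fx=3,fy=3,interpolation=cv2.INTER_CUBIC))"
```

```text
t 5.15 pos [0.5492 0.2273 0.1003] w 0.596 grip 27.9996357858181 F [-0.9  0.4 -3.2]
shift cm (tool): [ 0.04  0.01 -9.97] tool axes z [-8.e-04 -2.e-04 -1.e+00] x [ 0.957  0.289 -0.001]
```

View pics/s2.png

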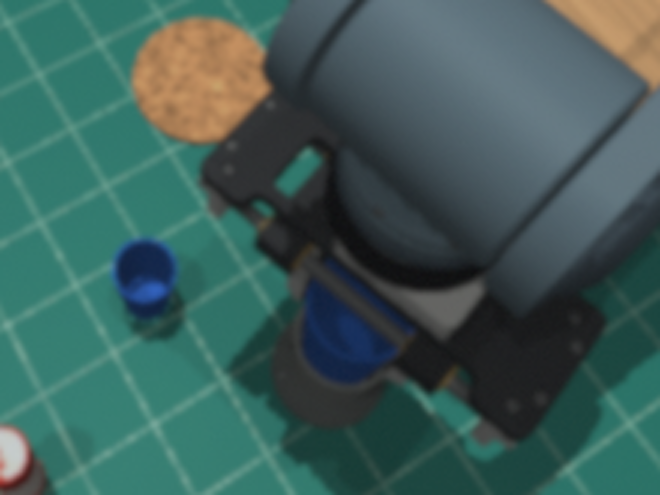

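The scene crop shows the cup held in the jaws at (350,330), with the holder below it at (330,370) still on the mat. The vertical pull is about 3 N, less than the holder's weight, and the grip has not slipped.

Call:
step_arm:
  plan:
    - {"claw":200,"linear":[0,0,-0.4],"turn":[0,0,0]}
    - {"claw":200,"linear":[0,0,-0.4],"turn":[0,0,0]}
    - {"claw":200,"linear":[0,0,-0.4],"turn":[0,0,0]}
    - {"claw":200,"linear":[0,0,-0.4],"turn":[0,0,0]}
    - {"claw":200,"linear":[0,0,-0.4],"turn":[0,0,0]}

```text
time_s: 5.62
tool_pos: [0.5501, 0.2274, 0.1216]
tcp_rot: [-0.0, 0.989, 0.146, 0.001]
contact_force: [0.0, 0.1, -0.5]
gripper_width: 0.597
grip_force: 28.0
```

Call:
step_arm:
  plan:
    - {"claw":200,"linear":[0,0,-0.4],"turn":[0,0,0]}
    - {"claw":200,"linear":[0,0,-0.4],"turn":[0,0,0]}
    - {"claw":200,"linear":[0,0,-0.4],"turn":[0,0,0]}
    - {"claw":200,"linear":[0,0,-0.6],"turn":[0,0,0]}
    - {"claw":200,"linear":[0,0,-0.8],"turn":[0,0,0]}

```text
time_s: 6.03
tool_pos: [0.5493, 0.2272, 0.1466]
tcp_rot: [0.0, 0.989, 0.146, -0.0]
contact_force: [0.2, 0.1, -0.9]
gripper_width: 0.598
grip_force: 28.0
```

Call:
step_arm:
  plan:
    - {"claw":200,"linear":[0,0,-1],"turn":[0,0,0]}
    - {"claw":200,"linear":[0,0,-1],"turn":[0,0,0]}
    - {"claw":200,"linear":[0,0,-0.5],"turn":[0,0,0]}
    - {"claw":200,"linear":[0,0,0],"turn":[0,0,0]}
    - {"claw":200,"linear":[0,0,0],"turn":[0,0,0]}

```text
time_s: 6.45
tool_pos: [0.5498, 0.2273, 0.172]
tcp_rot: [-0.0, 0.989, 0.146, 0.0]
contact_force: [-0.2, 0.0, -0.5]
gripper_width: 0.598
grip_force: 28.0
```

```bash
python3 -c "
from h import *
rel([.5125,.0145,.17])
c=cam('scene'); cv2.imwrite('pics/s3.png',cv2.resize(c['img'][180:345,200:420],None,fx=3,fy=3,interpolation=cv2.INTER_CUBIC))"
```

```text
t 6.45 pos [0.5498 0.2273 0.172 ] w 0.598 grip 27.999846080783755 F [-0.2  0.  -0.5]
shift cm (tool): [-9.71 19.3   0.19] tool axes z [ 8.e-04  2.e-04 -1.e+00] x [0.957 0.289 0.001]
```

View pics/s3.png

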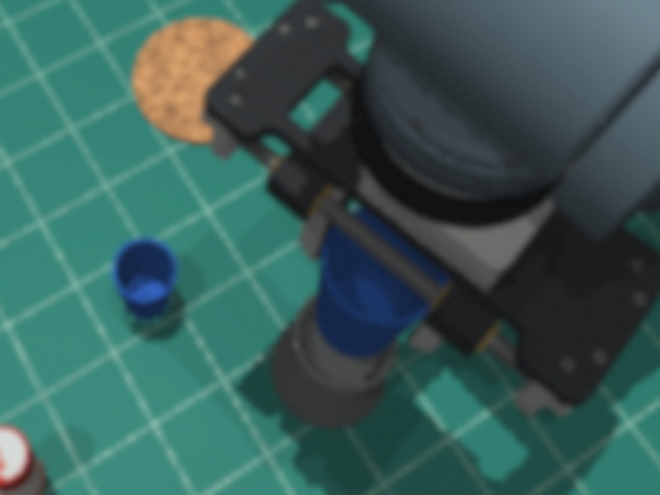

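The cup is fully out at (375,290) and looks upright. The holder is still standing in place at (330,370). Carrying it to the coaster now.

Call:
step_arm:
  plan:
    - {"claw":200,"linear":[-0.5,1,0],"turn":[0,0,0]}
    - {"claw":200,"linear":[-1,2,0],"turn":[0,0,0]}
    - {"claw":200,"linear":[-1.2,2.4,0],"turn":[0,0,0]}
    - {"claw":200,"linear":[-1.2,2.4,0],"turn":[0,0,0]}
    - {"claw":200,"linear":[-1.2,2.4,0],"turn":[0,0,0]}

```text
time_s: 6.92
tool_pos: [0.5292, 0.1133, 0.1707]
tcp_rot: [0.0, 0.989, 0.146, -0.001]
contact_force: [0.2, 0.7, -0.4]
gripper_width: 0.598
grip_force: 28.0
```

Call:
step_arm:
  plan:
    - {"claw":200,"linear":[-1.2,2.4,0],"turn":[0,0,0]}
    - {"claw":200,"linear":[-1.2,2.4,0],"turn":[0,0,0]}
    - {"claw":200,"linear":[-1.1,2.2,0],"turn":[0,0,0]}
    - {"claw":200,"linear":[-0.7,1.3,0],"turn":[0,0,0]}
    - {"claw":200,"linear":[-0.4,0.8,0],"turn":[0,0,0]}

```text
time_s: 7.33
tool_pos: [0.5114, 0.0125, 0.1708]
tcp_rot: [-0.0, 0.989, 0.145, -0.001]
contact_force: [0.4, 1.0, -0.9]
gripper_width: 0.595
grip_force: 28.0
```

Call:
step_arm:
  plan:
    - {"claw":200,"linear":[0,0,0],"turn":[0,0,0]}
    - {"claw":200,"linear":[0,0,0],"turn":[0,0,0]}
    - {"claw":200,"linear":[0,0,0],"turn":[0,0,0]}
    - {"claw":200,"linear":[0,0,0],"turn":[0,0,0]}

```text
time_s: 7.67
tool_pos: [0.5124, 0.0153, 0.1713]
tcp_rot: [-0.0, 0.989, 0.146, -0.0]
contact_force: [0.2, -0.1, -0.4]
gripper_width: 0.597
grip_force: 28.0
```

```bash
python3 -c "
from h import *
rel([.5125,.0145,.0565])
for n in ('scene','top'):
    c=cam(n); P=cloud(c).reshape(-1,3); im=c['img'].reshape(-1,3).astype(int)
    m=(im[:,0]>im[:,2]+50)&(im[:,0]>im[:,1]+30)&(np.hypot(P[:,0]-.5125,P[:,1]-.0145)<.05)&(P[:,2]>.05)
    Q=P[m]; print(n,m.sum(),np.percentile(Q,[0,5,50,95,100],axis=0).round(3) if m.sum() else '')
    cv2.imwrite(f'pics/{n}4.png',cv2.resize(c['img'][130:300,170:340],None,fx=3,fy=3,interpolation=cv2.INTER_CUBIC))
"
```

```text
t 7.67 pos [0.5124 0.0153 0.1713] w 0.597 grip 27.999974365811795 F [ 0.2 -0.1 -0.4]
shift cm (tool): [-0.02  0.08 11.48] tool axes z [-2.e-04  2.e-04 -1.e+00] x [ 0.957  0.29  -0.   ]
scene 253 [[ 0.493 -0.011  0.137]
 [ 0.494 -0.007  0.144]
 [ 0.53   0.023  0.177]
 [ 0.541  0.041  0.211]
 [ 0.544  0.044  0.213]]
top 0
```

View pics/scene4.png

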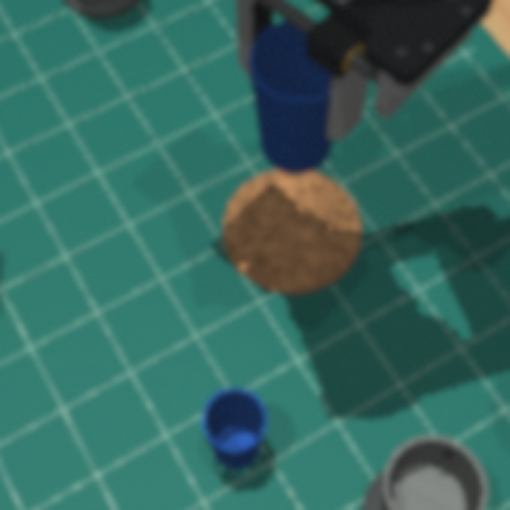

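The cup hangs upright above the coaster at (295,100); the rim measures 0.211, so its underside is at about 0.121, as expected. The empty holder is at lower right (435,480). Lowering now.

Call:
step_arm:
  plan:
    - {"claw":200,"linear":[0,0.08,1],"turn":[0,0,0]}
    - {"claw":200,"linear":[0,0,2],"turn":[0,0,0]}
    - {"claw":200,"linear":[0,0,2],"turn":[0,0,0]}
    - {"claw":200,"linear":[0,0,2],"turn":[0,0,0]}
    - {"claw":200,"linear":[0,0,1.5],"turn":[0,0,0]}

```text
time_s: 8.18
tool_pos: [0.5115, 0.0143, 0.084]
tcp_rot: [-0.0, 0.989, 0.146, -0.001]
contact_force: [-0.8, 0.6, -0.6]
gripper_width: 0.599
grip_force: 28.0
```

Call:
step_arm:
  plan:
    - {"claw":200,"linear":[0,0,1],"turn":[0,0,0]}
    - {"claw":200,"linear":[0,0,0.6],"turn":[0,0,0]}
    - {"claw":200,"linear":[0,0,0.4],"turn":[0,0,0]}
    - {"claw":200,"linear":[0,0,0],"turn":[0,0,0]}
    - {"claw":200,"linear":[0,0,0],"turn":[0,0,0]}

```text
time_s: 8.6
tool_pos: [0.5132, 0.0137, 0.0671]
tcp_rot: [0.0, 0.989, 0.146, 0.001]
contact_force: [0.2, -0.4, -0.9]
gripper_width: 0.6
grip_force: 28.0
```

Call:
step_arm:
  plan:
    - {"claw":200,"linear":[0,0,0],"turn":[0,0,0]}
    - {"claw":200,"linear":[0,0,0.2],"turn":[0,0,0]}
    - {"claw":200,"linear":[0,0,0.2],"turn":[0,0,0]}
    - {"claw":200,"linear":[0,0,0.2],"turn":[0,0,0]}
    - {"claw":200,"linear":[0,0,0],"turn":[0,0,0]}

```text
time_s: 9.02
tool_pos: [0.5124, 0.0138, 0.0601]
tcp_rot: [-0.0, 0.989, 0.146, -0.0]
contact_force: [-1.0, 0.4, -0.3]
gripper_width: 0.598
grip_force: 28.0
```

```bash
python3 -c "
from h import *
rel([.5125,.0145,.0565])"
```

```text
t 9.02 pos [0.5124 0.0138 0.0601] w 0.598 grip 27.999989453237504 F [-1.   0.4 -0.3]
shift cm (tool): [ 0.03 -0.06  0.36] tool axes z [-6.e-04  2.e-04 -1.e+00] x [ 0.957  0.289 -0.001]
```

Call:
step_arm:
  plan:
    - {"claw":200,"linear":[0,-0.05,0.1],"turn":[0,0,0]}
    - {"claw":200,"linear":[0,0,0.1],"turn":[0,0,0]}
    - {"claw":200,"linear":[0,0,0.08],"turn":[0,0,0]}
    - {"claw":200,"linear":[0,0,0],"turn":[0,0,0]}
    - {"claw":200,"linear":[0,0,0],"turn":[0,0,0]}

```text
time_s: 9.43
tool_pos: [0.5125, 0.0142, 0.0576]
tcp_rot: [-0.0, 0.989, 0.146, -0.0]
contact_force: [-0.2, 0.1, -1.7]
gripper_width: 0.598
grip_force: 28.0
```

Call:
step_arm:
  plan:
    - {"claw":200,"linear":[0,0,0.05],"turn":[0,0,0]}
    - {"claw":200,"linear":[0,0,0],"turn":[0,0,0]}
    - {"claw":200,"linear":[0,0,0],"turn":[0,0,0]}

```text
time_s: 9.68
tool_pos: [0.5125, 0.0142, 0.0572]
tcp_rot: [0.0, 0.989, 0.146, 0.0]
contact_force: [-0.2, -0.0, -0.8]
gripper_width: 0.597
grip_force: 28.0
```

Call:
step_arm:
  plan:
    - {"claw":200,"linear":[0,0,0.05],"turn":[0,0,0]}
    - {"claw":200,"linear":[0,0,0],"turn":[0,0,0]}
    - {"claw":200,"linear":[0,0,0],"turn":[0,0,0]}

```text
time_s: 9.93
tool_pos: [0.5125, 0.0142, 0.0566]
tcp_rot: [-0.0, 0.989, 0.146, -0.0]
contact_force: [0.1, -0.2, -0.7]
gripper_width: 0.603
grip_force: 28.0
```

Call:
step_arm:
  plan:
    - {"claw":200,"linear":[0,0,0.05],"turn":[0,0,0]}
    - {"claw":200,"linear":[0,0,0],"turn":[0,0,0]}
    - {"claw":200,"linear":[0,0,0],"turn":[0,0,0]}

```text
time_s: 10.18
tool_pos: [0.5128, 0.0142, 0.0564]
tcp_rot: [0.0, 0.989, 0.146, 0.0]
contact_force: [0.1, 0.5, -0.2]
gripper_width: 0.597
grip_force: 28.0
```

Call:
step_arm:
  plan:
    - {"claw":200,"linear":[0,0,0.05],"turn":[0,0,0]}
    - {"claw":200,"linear":[0,0,0],"turn":[0,0,0]}
    - {"claw":200,"linear":[0,0,0],"turn":[0,0,0]}

```text
time_s: 10.43
tool_pos: [0.513, 0.0143, 0.0564]
tcp_rot: [-0.0, 0.989, 0.146, 0.0]
contact_force: [-1.2, 2.1, 4.4]
gripper_width: 0.598
grip_force: 28.0
```

The cup is down at TCP z 0.0564, and the upward force shows contact. I'll ease back slightly, then release gently.

Call:
step_arm:
  plan:
    - {"claw":200,"linear":[0,0,-0.05],"turn":[0,0,0]}
    - {"claw":200,"linear":[0,0,0],"turn":[0,0,0]}
    - {"claw":200,"linear":[0,0,0],"turn":[0,0,0]}
  squeeze: 5

```text
time_s: 10.68
tool_pos: [0.5127, 0.0142, 0.0563]
tcp_rot: [0.0, 0.989, 0.146, 0.0]
contact_force: [-0.4, -0.4, 2.1]
gripper_width: 0.602
grip_force: 5.0
```

Call:
step_arm:
  plan:
    - {"claw":90,"linear":[0,0,0],"turn":[0,0,0]}
    - {"claw":70,"linear":[0,0,0],"turn":[0,0,0]}
    - {"claw":40,"linear":[0,0,0],"turn":[0,0,0]}
    - {"claw":0,"linear":[0,0,0],"turn":[0,0,0]}
    - {"claw":0,"linear":[0,0,0],"turn":[0,0,0]}

```text
time_s: 11.1
tool_pos: [0.5124, 0.0142, 0.056]
tcp_rot: [-0.0, 0.989, 0.146, -0.0]
contact_force: [0.0, -0.5, -0.4]
gripper_width: 0.895
grip_force: 0.0
```

Call:
step_arm:
  plan:
    - {"claw":0,"linear":[0,0,0],"turn":[0,0,0]}
    - {"claw":0,"linear":[0,0,0],"turn":[0,0,0]}
    - {"claw":0,"linear":[0,0,0],"turn":[0,0,0]}
    - {"claw":0,"linear":[0,0,-0.5],"turn":[0,0,0]}
    - {"claw":0,"linear":[0,0,-1],"turn":[0,0,0]}

```text
time_s: 11.52
tool_pos: [0.5115, 0.0144, 0.0706]
tcp_rot: [-0.0, 0.989, 0.146, -0.001]
contact_force: [-0.3, 0.4, -0.5]
gripper_width: 1.001
grip_force: 0.0
```

Call:
step_arm:
  plan:
    - {"claw":0,"linear":[0,0,-2],"turn":[0,0,0]}
    - {"claw":0,"linear":[0,0,-3],"turn":[0,0,0]}
    - {"claw":0,"linear":[0,0,-3],"turn":[0,0,0]}
    - {"claw":0,"linear":[0,0,-3],"turn":[0,0,0]}
    - {"claw":0,"linear":[0,0,-2],"turn":[0,0,0]}

```text
time_s: 11.93
tool_pos: [0.5137, 0.014, 0.2056]
tcp_rot: [0.001, 0.989, 0.146, 0.002]
contact_force: [1.1, 0.8, 0.5]
gripper_width: 1.002
grip_force: 0.0
```

Call:
step_arm:
  plan:
    - {"claw":0,"linear":[-1,2,0],"turn":[0,0,0]}
    - {"claw":0,"linear":[-1,3,0],"turn":[0,0,0]}
    - {"claw":0,"linear":[-1,3,0],"turn":[0,0,0]}
    - {"claw":0,"linear":[-1,3,0],"turn":[0,0,0]}
    - {"claw":0,"linear":[-1,3,0],"turn":[0,0,0]}

```text
time_s: 12.35
tool_pos: [0.505, -0.1357, 0.2025]
tcp_rot: [0.0, 0.989, 0.146, 0.001]
contact_force: [0.7, 0.6, 0.5]
gripper_width: 0.999
grip_force: 0.0
```

Call:
step_arm:
  plan:
    - {"claw":0,"linear":[-1,2,0],"turn":[0,0,0]}
    - {"claw":0,"linear":[0,0,0],"turn":[0,0,0]}
    - {"claw":0,"linear":[0,0,0],"turn":[0,0,0]}
    - {"claw":0,"linear":[0,0,0],"turn":[0,0,0]}

```text
time_s: 12.68
tool_pos: [0.5013, -0.1557, 0.2017]
tcp_rot: [-0.0, 0.989, 0.146, 0.0]
contact_force: [-0.0, -0.3, 0.3]
gripper_width: 1.0
grip_force: 0.0
```

```bash
python3 -c "
from h import *
rel([.5,0,.2])
for n in ('scene','top'):
    c=cam(n); P=cloud(c).reshape(-1,3)
    for k,xy,z in (('cup',(.5125,.0145),.096),('holder',(.5505,.2272),.08)):
        T=P[(np.hypot(P[:,0]-xy[0],P[:,1]-xy[1])<.05)&(abs(P[:,2]-z)<.006)]
        print(n,k,len(T),cv2.minEnclosingCircle(T[:,:2].astype(np.float32)) if len(T) else '', np.percentile(T[:,2],[5,50,95]).round(4) if len(T) else '')
    cv2.imwrite(f'pics/{n}5.png',c['img'])
"
```

```text
t 12.68 pos [ 0.5013 -0.1557  0.2017] w 1.0 grip 0.0 F [-0.  -0.3  0.3]
shift cm (tool): [  4.37 -14.94   0.17] tool axes z [ 6.e-04  1.e-04 -1.e+00] x [0.957 0.289 0.001]
scene cup 186 ((0.5147735476493835, 0.014202103018760681), 0.02973385900259018) [0.0905 0.0948 0.0971]
scene holder 233 ((0.5513290762901306, 0.22706490755081177), 0.029785770922899246) [0.0751 0.0792 0.0813]
top cup 175 ((0.512459397315979, 0.014423689804971218), 0.028951995074748993) [0.0914 0.0962 0.0981]
top holder 218 ((0.5496099591255188, 0.22763754427433014), 0.029968440532684326) [0.0749 0.0799 0.0823]
```

View pics/scene5.png

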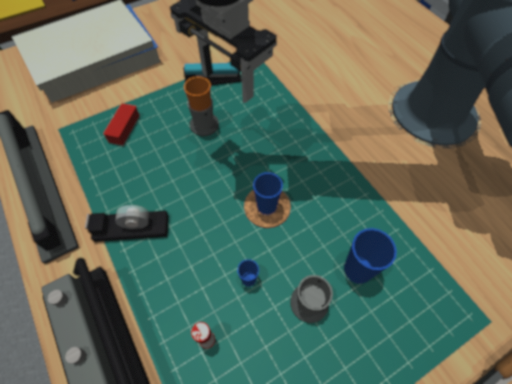

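The cup stands upright in the middle of the coaster at (268,192). The holder is empty and unmoved at (314,295), and the orange cup is untouched at (199,95).

```bash
python3 -c "
from h import *
print(manip.close_job())"
```

```text
the job is handed in; nothing more can be done
None
```

The blue cup stands upright on the middle of the coaster (within about 2 mm), the grey holder is still standing where it was, the orange cup was not touched, and the job was handed in after about 13 s of the 42 s allowed.

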